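# Re-rack the jewellery pliers in mirror order for the mate across the bench

### The arm

A 7-joint arm with a two-finger parallel gripper is mounted at the origin on the work surface; the furniture and walls round the work are solid. World frame = base frame: x ahead of the robot, y to its left, z up, the work surface at z = 0. Lengths are in m, angles in rad, forces in N, time in s.
With the tool pointing down it reaches from about 0.425 to 0.875 m from the base axis. Payload 4.7 kg.
Tool frame: the origin (TCP) lies at the very end of the fingers, on their centre line; the grasp point (between the pads) lies behind it (ctrl.tcp_to_grasp is the z of the grasp point in the tool frame, in m); z points along the fingers, y is the line along which they close (so a half turn about z gives the same grasp; the last joint's range is limited). The gripper opens to 87 mm and grips with 3 to 60 N. Pads are 19 mm wide; open, the fingers measure 117 mm over their backs; the gripper's body (75 mm by 190 mm) begins 51 mm behind the grasp point.
Start: joints at [1.318, 0.321, -0.07, 1.45, 0.023, 1.371, -0.057], TCP at [0.171, -0.627, 0.223] pointing down, gripper open.
Joint ranges: [-2.86, 2.86], [-0.3, 2.09], [-1.38, 1.24], [0.06, 2.45], [-1.56, 4.7], [0.09, 2.05], [-2.69, 2.69]. Speed limits (rad/s): [2.57, 2.57, 3.14, 3.14, 3.14, 3.14, 3.14].

### API

Orientations are given as a rotation vector (axis times angle).
In Python, from bench import ctrl gives the robot as it stands.
- The arm moves only by the tool step_arm, never from a script. Its argument "targets" is a list of rows, each a list of 7 numbers: the shift along the world's x, y, z in cm, then the turn, a rotation vector about the world's x, y, z in degrees, then the opening, from 0 (shut) to 1 (fully open). A call has exactly 5 rows; each row shifts and turns the commanded pose from where the row before left it; what a row does not reach is not made up. A row lasts 1/12 s, in which the tool goes at most 41.7 mm and 7.16 degrees, less where a joint would pass 70% of its speed; a pose out of reach is approached as far as the arm can. A call with a gripper value outside its range is refused whole. The fingers move at their own pace and stop on an object; "force" is the grip in N (left out, the last holds). Time passes only in rows, so rows that do not move let the fingers close, or fill a call up. It gives the time, the measured TCP pose, the force, the opening and the grip force at its end, in the units of the state.
- ctrl.get_state(): the state, without advancing time (a new reading comes with each control period).
- ctrl.get_image(name): name is "side" or "top" or "wrist"; returns (picture, depth): 384x512x3 uint8, red, green, blue; 384x512 float32, m along the optical axis (not along the pixel's ray), 0 where there is no reading.
- ctrl.camera_params(name): a dict with "intrinsics" (3x3 intrinsics, pixels), "rvec" (rotation vector, rad) and "tvec" (3), from world to camera coordinates, as OpenCV has them; the wrist camera has in their place "hand_eye" (4x4, takes a point from camera to tool coordinates, whose origin is the TCP and whose axes are the flange's). Camera axes: x right, y down, z forward; pixel columns grow to the right and rows downward; lengths in m; the calibration is good to about 2 mm. The wrist camera is an equidistant fisheye: a pixel r from the principal point sees the ray r / f radians off the axis. A picture is of the moment at which its call begins: read the wrist's pose just before it. camera_params takes no time and is no camera call.
- ctrl.close_job(): hands the job in; it is judged then, once.
The state is a dict: "time": time; "joint_positions": joint angles; "qd": joint speeds; "joint_torque": joint torques, N m; "position": TCP position; "tool_rot": TCP orientation; "ft_force": force on the tool from outside, world axes, zero at the start; "torque": the same for the moment, N m; "grip_width": opening from 0.0 (shut) to 1.0 (fully open); "grip_force": force on a finger pad.
Only numpy, scipy, OpenCV 4.12 (cv2) and the standard library are available. Lean on these libraries where they do the work, as an engineer would, in place of code of your own. Each camera call takes 0.05 s, during which the arm holds its last target. There are 200 camera calls.

### The job

Move the four jewellery pliers from the colour-banded home rack on the left into the plain oak rack on the right, in reverse order for the mate who works from the far side of the bench: as you see it from the robot, the pair now farthest left in the home rack goes into the farthest right slot of the oak rack, and so on along the row, one pair to a slot. Leave each pair hanging jaws down, let fully into its slot, and do not knock the two bead jars about.

Things in the scene. Friction and masses are not known exactly. Their poses are not given: they have to be found in the camera images.
- pliers_yellow: Rigid pliers, yellow grips, 153 long x 47 wide x 9 mm thick, 0.11 kg, hung jaws down. Origin 77 mm below the grips' top ends and 77 above the jaw tips, mid-width, on one flat side; x points to the jaws (down), y across the width, z through the thickness (middle at +5), along the row. Grip across the width: 44 to 47 mm wide from 10 to 50 mm below the top ends, then narrowing.
- pliers_red: Rigid pliers, red grips, 153 long x 47 wide x 9 mm thick, 0.11 kg, hung jaws down. Origin 77 mm below the grips' top ends and 77 above the jaw tips, mid-width, on one flat side; x points to the jaws (down), y across the width, z through the thickness (middle at +5), along the row. Grip across the width: 44 to 47 mm wide from 10 to 50 mm below the top ends, then narrowing.
- pliers_blue: Rigid pliers, teal-blue grips, 127 long x 47 wide x 9 mm thick, 0.11 kg, hung jaws down. Origin 64 mm below the grips' top ends and 64 above the jaw tips, mid-width, on one flat side; x points to the jaws (down), y across the width, z through the thickness (middle at +5), along the row. Grip across the width: 44 to 47 mm wide from 10 to 50 mm below the top ends, then narrowing.
- pliers_black: Rigid pliers, black grips, 153 long x 47 wide x 9 mm thick, 0.11 kg, hung jaws down. Origin 77 mm below the grips' top ends and 77 above the jaw tips, mid-width, on one flat side; x points to the jaws (down), y across the width, z through the thickness (middle at +5), along the row. Grip across the width: 44 to 47 mm wide from 10 to 50 mm below the top ends, then narrowing.
- home_yellow: Block of the home rack with yellow bands along its top edges, where the yellow pliers hang at the start, their top ends 169 mm over the bench. Brown wood, fixed, 64 x 47 x 78 mm; origin under its centre, 6 mm above the bench; x away from the robot, y along the row. One slot in its top, 27 mm (x) by 12 mm (y), down to the rail; top at 84 mm.
- home_red: Block of the home rack with red bands along its top edges, where the red pliers hang at the start, their top ends 169 mm over the bench. Brown wood, fixed, 64 x 47 x 78 mm; origin under its centre, 6 mm above the bench; x away from the robot, y along the row. One slot in its top, 27 mm (x) by 12 mm (y), down to the rail; top at 84 mm.
- home_blue: Block of the home rack with teal-blue bands along its top edges, where the teal-blue pliers hang at the start, their top ends 169 mm over the bench. Brown wood, fixed, 64 x 47 x 78 mm; origin under its centre, 6 mm above the bench; x away from the robot, y along the row. One slot in its top, 27 mm (x) by 12 mm (y), down to the rail; top at 84 mm.
- home_black: Block of the home rack with black bands along its top edges, where the black pliers hang at the start, their top ends 169 mm over the bench. Brown wood, fixed, 64 x 47 x 78 mm; origin under its centre, 6 mm above the bench; x away from the robot, y along the row. One slot in its top, 27 mm (x) by 12 mm (y), down to the rail; top at 84 mm.
- home_rail: Aluminium rail with black end stops, 76 x 214 mm, fixed, on the left of the bench: foot of the home rack. Origin at bench height under its centre; y runs along the row, to the robot's left. The four home blocks stand on it, in any order, at y = +72, +24, -24 and -72 mm.
- oak_rack: Pale oak rack, right, fixed, empty; plinth 82 x 224 mm, top 84 mm over the bench. Origin at bench height under its centre, y along the row to the robot's left. Slots at x = 0, y = +72, +24, -24, -72 mm: 27 (x) by 12 mm (y), 72 deep, mouth bevelled 6 mm along y. Pliers, flat sides across the row, sink till the grips rest on the edges: top ends then 169 mm over the bench (long and blue alike).
- jar_lilac: Bystander: bead jar with a black lid and lilac beads, 48 mm wide, 56 mm high, loose on the bench; origin under its centre.
- jar_pink: Bystander: bead jar with a white lid and pink beads, 48 mm wide, 48 mm high, loose on the bench; origin under its centre.
- display_stand: Bystander: dark wooden display stand between the racks, fixed: a board 100 x 200 x 13 mm with two upright posts, 19 mm thick, 191 mm high over the bench, at x = +26, y = -85 and +85 mm in its frame (origin at bench height under the board's centre; y points away from the robot, x to its right). Carry the pliers over the posts or well clear of them.

How it is judged:
At the end, for the whole second after the job is handed in: Every pair of pliers hangs in the oak rack at rest, jaws down within 14 degrees of upright and at seated height within 10 mm, within 12 mm across and 14 mm along the row of its slot; the slots are filled in the reverse of the left-to-right order of the home blocks of the same colours (((y of home_yellow in the frame of home_rail between 0.052 and 0.092 m and y of pliers_yellow in the frame of oak_rack between -0.086 and -0.058 m) or (y of home_yellow in the frame of home_rail between 0.004 and 0.044 m and y of pliers_yellow in the frame of oak_rack between -0.038 and -0.01 m) or (y of home_yellow in the frame of home_rail between -0.044 and -0.004 m and y of pliers_yellow in the frame of oak_rack between 0.01 and 0.038 m) or (y of home_yellow in the frame of home_rail between -0.092 and -0.052 m and y of pliers_yellow in the frame of oak_rack between 0.058 and 0.086 m)) and x of pliers_yellow in the frame of oak_rack between -0.012 and 0.012 m and z of pliers_yellow in the frame of oak_rack between 0.0826 and 0.1026 m and angle between each of pliers_yellow, pliers_red, pliers_blue, pliers_black's own x axis and vertical above 2.9 rad and linear speed of each of pliers_yellow, pliers_red, pliers_blue, pliers_black below 0.02 m/s and angular speed of each of pliers_yellow, pliers_red, pliers_blue, pliers_black below 0.2 rad/s and ((y of home_red in the frame of home_rail between 0.052 and 0.092 m and y of pliers_red in the frame of oak_rack between -0.086 and -0.058 m) or (y of home_red in the frame of home_rail between 0.004 and 0.044 m and y of pliers_red in the frame of oak_rack between -0.038 and -0.01 m) or (y of home_red in the frame of home_rail between -0.044 and -0.004 m and y of pliers_red in the frame of oak_rack between 0.01 and 0.038 m) or (y of home_red in the frame of home_rail between -0.092 and -0.052 m and y of pliers_red in the frame of oak_rack between 0.058 and 0.086 m)) and x of pliers_red in the frame of oak_rack between -0.012 and 0.012 m and z of pliers_red in the frame of oak_rack between 0.0826 and 0.1026 m and ((y of home_blue in the frame of home_rail between 0.052 and 0.092 m and y of pliers_blue in the frame of oak_rack between -0.086 and -0.058 m) or (y of home_blue in the frame of home_rail between 0.004 and 0.044 m and y of pliers_blue in the frame of oak_rack between -0.038 and -0.01 m) or (y of home_blue in the frame of home_rail between -0.044 and -0.004 m and y of pliers_blue in the frame of oak_rack between 0.01 and 0.038 m) or (y of home_blue in the frame of home_rail between -0.092 and -0.052 m and y of pliers_blue in the frame of oak_rack between 0.058 and 0.086 m)) and x of pliers_blue in the frame of oak_rack between -0.012 and 0.012 m and z of pliers_blue in the frame of oak_rack between 0.0956 and 0.1156 m and ((y of home_black in the frame of home_rail between 0.052 and 0.092 m and y of pliers_black in the frame of oak_rack between -0.086 and -0.058 m) or (y of home_black in the frame of home_rail between 0.004 and 0.044 m and y of pliers_black in the frame of oak_rack between -0.038 and -0.01 m) or (y of home_black in the frame of home_rail between -0.044 and -0.004 m and y of pliers_black in the frame of oak_rack between 0.01 and 0.038 m) or (y of home_black in the frame of home_rail between -0.092 and -0.052 m and y of pliers_black in the frame of oak_rack between 0.058 and 0.086 m)) and x of pliers_black in the frame of oak_rack between -0.012 and 0.012 m and z of pliers_black in the frame of oak_rack between 0.0826 and 0.1026 m); the robot touches nothing.
It fails at once if a bead jar is pushed more than 25 mm or knocked over (distance of any of jar_lilac, jar_pink from where it was at the start of the episode above 0.025 m or angle between any of jar_lilac, jar_pink's own z axis and vertical above 0.5 rad).
It also fails if it takes over 112 s, if anything falls off the work surface, if the arm or the gripper's body presses on something with over 40 N, if the wrist force passes 120 N, or if a joint passes its speed limit or range.

## Working session

There is one attempt and no reset: what is moved stays moved. The work goes in short steps, Python scripts to look and compute and a tool call to move; the robot and the scene stay as the last step left them, time stands still between calls to the robot, and variables do not carry over. Pictures are saved under pics/ and viewed, at most 14 in all, crops included, and the job is handed in when it is done.

Besides the shell and the picture viewer there is one more tool, called after "Request:" in YAML: its name, and indented under it one key for each argument. step_arm: Moves the arm, as the interface text tells. Its arguments: {"type":"object","properties":{"targets":{"type":"array"},"force":{"type":"number"}},"required":["targets"]}

```bash
mkdir -p pics
cat > h.py <<'E'
import numpy as np, cv2
from bench import ctrl
def cam(n):
    p=ctrl.camera_params(n); R=cv2.Rodrigues(np.array(p["rvec"],float))[0]
    return np.array(p["intrinsics"]),R,np.array(p["tvec"],float).ravel()
def world(n,depth):
    K,R,t=cam(n); h,w=depth.shape; u,v=np.meshgrid(np.arange(w),np.arange(h))
    P=np.stack([(u-K[0,2])/K[0,0]*depth,(v-K[1,2])/K[1,1]*depth,depth],-1)
    return (P-t)@R
E
python3 - <<'E'
from h import *
print(ctrl.get_state(), ctrl.tcp_to_grasp)
for n in("top","side"):
    im,d=ctrl.get_image(n); cv2.imwrite(f"pics/{n}0.png",im[...,::-1]); np.savez(f"{n}0.npz",im=im,d=d)
    K,R,t=cam(n); print(n,K.tolist(),(-R.T@t).round(3),R.round(3).tolist())
print(ctrl.camera_params("wrist"))
E
```

```text
{'time': 0.0, 'joint_positions': array([ 1.31806688,  0.32177623, -0.0700999 ,  1.45167199,  0.02263318,
        1.37081434, -0.05690652]), 'qd': array([-0.00060208,  0.00049484,  0.00125803, -0.00131366,  0.00151931,
        0.00020909, -0.00094616]), 'joint_torque': array([ 3.32552527e-04, -4.91289711e+01, -4.03802879e-01, -3.12531173e+01,
       -6.38128188e-02,  4.37797525e-02,  1.57414393e-04]), 'position': array([ 0.17119012, -0.6264733 ,  0.22149354]), 'tool_rot': array([-3.11183692e+00, -4.17717037e-01,  5.90973194e-04]), 'ft_force': array([-0.24726101,  0.06961134, -1.22288315]), 'torque': array([-0.00706212, -0.02086487,  0.01471498]), 'grip_force': 0.0, 'grip_width': 0.9980345953655225} -0.0187
top [[348.97807117479545, 0.0, 247.5916607051561], [0.0, 348.97807117479545, 188.48566602327668], [0.0, 0.0, 1.0]] [0.287 0.085 0.968] [[-0.055, -0.998, 0.004], [-0.976, 0.053, -0.213], [0.213, -0.016, -0.977]]
side [[469.14409089146886, 0.0, 255.27809456978395], [0.0, 469.14409089146886, 199.0108463023164], [0.0, 0.0, 1.0]] [0.02  0.91  0.888] [[-0.87, -0.492, 0.018], [-0.327, 0.549, -0.769], [0.369, -0.675, -0.639]]
{'intrinsics': array([[297.31863964,   0.        , 256.03603077],
       [  0.        , 297.31863964, 188.89050604],
       [  0.        ,   0.        ,   1.        ]]), 'hand_eye': array([[-2.66324152e-04, -9.64196739e-01, -2.65187817e-01,
         7.32781322e-02],
       [ 9.99999741e-01, -4.34273408e-04,  5.74690506e-04,
        -3.82254237e-04],
       [-6.69278729e-04, -2.65187595e-01,  9.64196604e-01,
        -1.61709931e-01],
       [ 0.00000000e+00,  0.00000000e+00,  0.00000000e+00,
         1.00000000e+00]])}
```

View pics/top0.png

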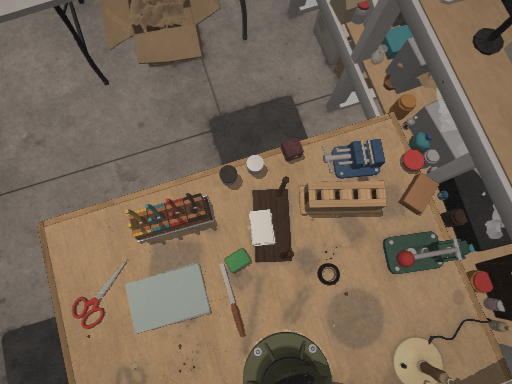

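View pics/side0.png

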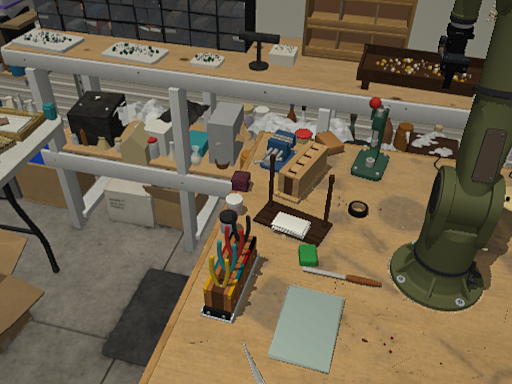

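The top view shows the home rack around (170,217), the oak rack around (345,197) and the stand at (270,225) between them. The jars are at (229,175) and (255,163). Next I'll measure them by depth.

Run:
```python
from h import *
z=np.load("top0.npz"); im,d=z["im"],z["d"]; W=world("top",d)
print("bench z",[W[p[1],p[0]].round(3).tolist() for p in[(240,300),(350,230),(150,260)]])
hsv=cv2.cvtColor(im,cv2.COLOR_RGB2HSV)
def rect(name,x0,y0,x1,y1,lo,hi):
    m=np.zeros(d.shape,bool); m[y0:y1,x0:x1]=1; m&=(W[...,2]>lo)&(W[...,2]<hi)&(d>0)
    P=W[m]; r=cv2.minAreaRect((P[:,:2]*1000).astype(np.float32)); print(name,m.sum(),r,"zmed",np.median(P[:,2]).round(4)); return m
rect("oak",290,170,395,225,.076,.092)
rect("home",120,185,220,245,.076,.092)
rect("homerail",120,185,220,250,.004,.2)
rect("jarlilac",215,160,241,190,.04,.07)
rect("jarpink",243,150,268,175,.035,.06)
rect("stand",245,170,300,265,.15,.2)
# pliers above z=.1 by colour
m=np.zeros(d.shape,bool); m[185:245,120:220]=1; m&=(W[...,2]>.13)
H,S,V=[hsv[...,i].astype(int) for i in range(3)]
cl={"yellow":(H>18)&(H<35)&(S>140),"red":((H<8)|(H>172))&(S>130),"blue":(H>80)&(H<110)&(S>90),"black":(V<60)}
for k,c in cl.items():
    P=W[m&c]; 
    if len(P): print(k,len(P),np.median(P,0).round(3),P.min(0).round(3),P.max(0).round(3))
big=cv2.resize(im[180:250,115:225],None,fx=7,fy=7,interpolation=cv2.INTER_CUBIC); cv2.imwrite("pics/home_c.png",big[...,::-1])
z=np.load("side0.npz"); big=cv2.resize(z["im"][205:325,190:270],None,fx=5,fy=5,interpolation=cv2.INTER_CUBIC); cv2.imwrite("pics/side_c.png",big[...,::-1])
```

```text
bench z [[0.196, 0.107, -0.001], [0.365, -0.208, -0.003], [0.313, 0.345, -0.001]]
oak 1821 ((467.1734619140625, -184.58663940429688), (199.67742919921875, 100.0908432006836), 87.6940689086914) zmed 0.0829
home 1494 ((422.67657470703125, 280.54180908203125), (65.60662078857422, 190.47891235351562), 12.168456077575684) zmed 0.083
homerail 2614 ((426.39471435546875, 289.828857421875), (143.52914428710938, 274.93975830078125), 1.26876699924469) zmed 0.0826
jarlilac 260 ((529.93212890625, 121.85186767578125), (47.18156814575195, 47.13325119018555), 74.20335388183594) zmed 0.0555
jarpink 250 ((557.3787841796875, 47.54095458984375), (47.08540344238281, 46.217506408691406), 89.44305419921875) zmed 0.0476
stand 97 ((389.94830322265625, -13.849842071533203), (14.44445514678955, 184.53677368164062), 88.76187896728516) zmed 0.1856
yellow 26 [0.394 0.352 0.166] [0.287 0.085 0.135] [0.425 0.358 0.968]
red 51 [0.413 0.255 0.163] [0.404 0.249 0.13 ] [0.447 0.264 0.169]
blue 11 [0.403 0.303 0.167] [0.399 0.3   0.165] [0.434 0.31  0.169]
black 60 [0.424 0.211 0.153] [0.287 0.085 0.131] [0.458 0.305 0.968]
```

View pics/home_c.png

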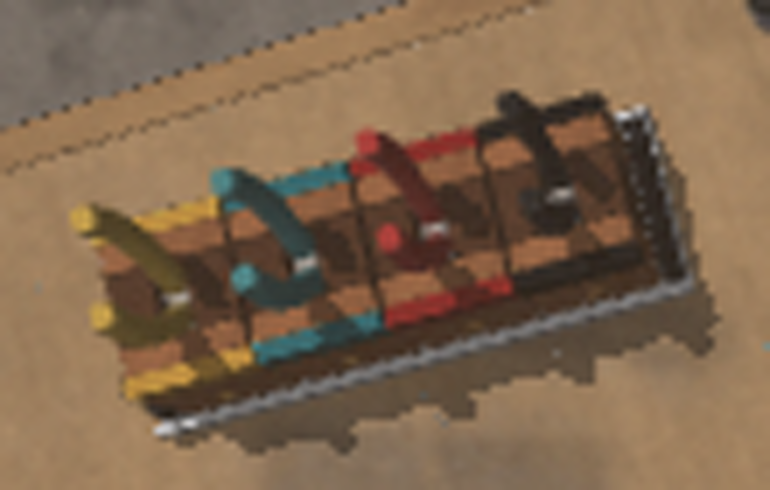

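View pics/side_c.png

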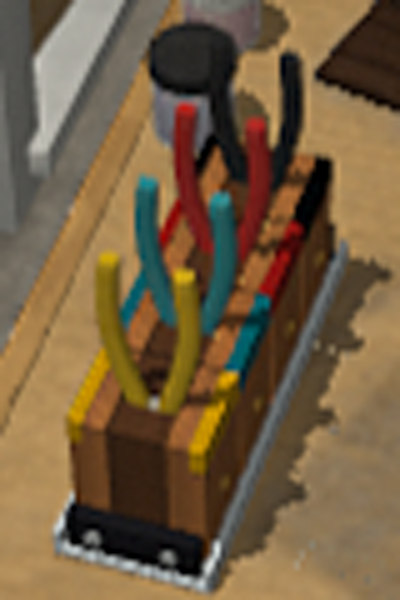

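The home row from left to right is yellow, teal, red, black. In the crop, the block tops run from (130,290) to (640,170) and the row is yawed about +12°. Next I'll measure the oak slots and check the obstacle heights on the way.

```bash
cat >> h.py <<'E'
def onplane(n,uv,z):
    K,R,t=cam(n); uv=np.atleast_2d(uv).astype(float); C=-R.T@t
    r=np.c_[(uv-K[[0,1],[2,2]])/K[[0,1],[0,1]],np.ones(len(uv))]@R
    return C+r*((z-C[2])/r[:,2])[:,None]
def frame(c,yaw,s):  # slot centres for y offsets s (mm)
    a=np.radians(yaw); return {k:(c+k*np.array([-np.sin(a),np.cos(a)])).round(1) for k in s}
E
python3 - <<'E'
from h import *
z=np.load("top0.npz"); im,d=z["im"],z["d"]; W=world("top",d)
m=np.zeros(d.shape,np.uint8); m[170:215,300:390]=255
top=((W[...,2]>.079)&(W[...,2]<.088)&(m>0)&(W[...,0]<.52)).astype(np.uint8)
top=cv2.morphologyEx(top,cv2.MORPH_OPEN,np.ones((3,3)))
n,l,st,_=cv2.connectedComponentsWithStats(top)
i=1+np.argmax(st[1:,4]); P=W[l==i]; print("oak top",st[i],cv2.minAreaRect((P[:,:2]*1000).astype(np.float32)))
cs,hi=cv2.findContours((l==i).astype(np.uint8),cv2.RETR_CCOMP,cv2.CHAIN_APPROX_NONE)
for c,h in zip(cs,hi[0]):
    if h[3]>=0 and len(c)>8:
        q=onplane("top",c[:,0],.084)*1000; print("hole",cv2.minAreaRect(q[:,:2].astype(np.float32)))
gray=cv2.cvtColor(im,cv2.COLOR_RGB2GRAY)
# height map 0.1 m cells
for x in np.arange(0.0,.75,.1):
    print(round(x,1),[ (round(float(np.percentile(W[s][:,2],99)),2) if s.sum()>5 else None) for y in np.arange(.5,-.8,-.1) for s in [(d>0)&(W[...,2]<.9)&(abs(W[...,0]-x)<.05)&(abs(W[...,1]-y)<.05)]])
print("home",frame(np.array([422.7,280.5]),12.2,[72,24,-24,-72]))
big=cv2.resize(im[165:225,295:395],None,fx=7,fy=7,interpolation=cv2.INTER_CUBIC); cv2.imwrite("pics/oak_c.png",big[...,::-1])
E
```

```text
oak top [ 308  181   79   27 1669] ((451.6121826171875, -184.1742401123047), (198.93006896972656, 68.81183624267578), 87.95113372802734)
hole ((453.1617431640625, -110.10779571533203), (25.686466217041016, 28.98632049560547), 86.90019989013672)
hole ((448.0592041015625, -252.97161865234375), (28.866979598999023, 29.040603637695312), 86.89356994628906)
hole ((448.0879821777344, -159.99160766601562), (38.96762466430664, 26.08367156982422), 1.5527029037475586)
hole ((451.077880859375, -209.60243225097656), (28.47739028930664, 31.59303855895996), 83.23397827148438)
0.0 [0.0, 0.0, 0.0, 0.0, 0.18, 0.19, 0.04, 0.0, 0.16, 0.02, 0.0, 0.0, None]
0.1 [0.0, 0.01, 0.01, 0.0, 0.02, 0.27, 0.02, 0.0, 0.02, 0.31, 0.01, 0.0, -0.32]
0.2 [0.01, 0.01, 0.01, 0.01, 0.02, 0.0, 0.02, 0.02, 0.02, 0.01, 0.0, None, -0.31]
0.3 [0.01, 0.01, 0.01, 0.01, 0.03, 0.19, 0.02, 0.32, 0.28, 0.23, 0.0, 0.09, -0.25]
0.4 [0.0, 0.17, 0.17, 0.16, 0.03, 0.03, 0.09, 0.09, 0.09, 0.03, 0.0, 0.12, -0.25]
0.5 [0.0, 0.0, 0.08, 0.16, 0.06, 0.19, 0.09, 0.09, 0.09, 0.03, 0.12, 0.13, -0.25]
0.6 [None, None, None, 0.0, 0.06, 0.05, 0.07, 0.09, 0.09, 0.03, 0.12, 0.13, -0.17]
0.7 [-0.87, None, None, None, None, None, None, 0.0, 0.0, 0.0, 0.13, 0.13, -0.18]
home {72: array([407.5, 350.9]), 24: array([417.6, 304. ]), -24: array([427.8, 257. ]), -72: array([437.9, 210.1])}
```

View pics/oak_c.png

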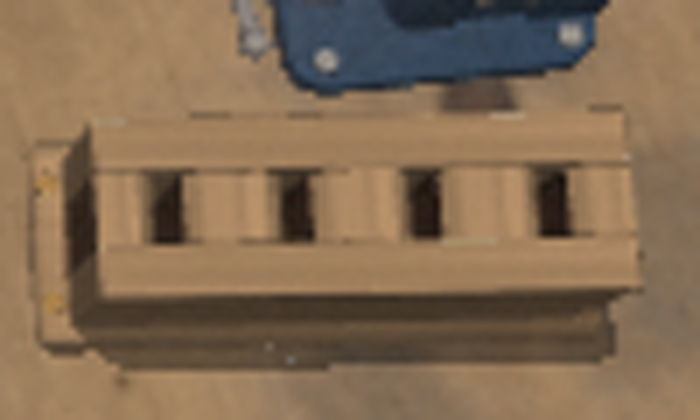

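The oak slots lie on one line. Their centre is about (450.5,-184) mm and the yaw is about -2°. In the crop the slots sit at u≈168, 298, 425 and 555, v≈205. I'll move now: up first, then arc over to the black pair.

Request:
step_arm:
  targets:
    - [0, 0, 4, 0, 0, 0, 1]
    - [0, 0, 4, 0, 0, 0, 1]
    - [0, 0, 4, 0, 0, 0, 1]
    - [0, 0, 4, 0, 0, 0, 1]
    - [0, 0, 4, 0, 0, 0, 1]

```text
time: 0.52
position: [0.1712, -0.6265, 0.4242]
tool_rot: [-3.113, -0.418, 0.0]
ft_force: [-0.4, -0.3, 0.7]
grip_width: 0.997
grip_force: 0.0
```

Request:
step_arm:
  targets:
    - [2.5, 2, 0, 0, 0, 2.5, 1]
    - [2.5, 2, 0, 0, 0, 2.5, 1]
    - [2.5, 2, 0, 0, 0, 2.5, 1]
    - [2.5, 2, 0, 0, 0, 2.5, 1]
    - [2.5, 2, 0, 0, 0, 2.5, 1]

```text
time: 0.93
position: [0.2973, -0.5259, 0.4222]
tool_rot: [-3.048, -0.757, 0.0]
ft_force: [1.0, -0.6, 0.6]
grip_width: 1.0
grip_force: 0.0
```

Request:
step_arm:
  targets:
    - [2.5, 2, 0, 0, 0, 2.5, 1]
    - [2.5, 2, 0, 0, 0, 2.5, 1]
    - [2.5, 2, 0, 0, 0, 2.5, 1]
    - [2.5, 2, 0, 0, 0, 2.5, 1]
    - [2.5, 2, 0, 0, 0, 2.5, 1]

```text
time: 1.35
position: [0.4223, -0.4258, 0.4222]
tool_rot: [-2.948, -1.085, 0.001]
ft_force: [0.0, -0.2, -0.2]
grip_width: 1.0
grip_force: 0.0
```

Request:
step_arm:
  targets:
    - [2.5, 2, 0, 0, 0, 2.5, 1]
    - [2.5, 2, 0, 0, 0, 2.5, 1]
    - [2.5, 2, 0, 0, 0, 2.5, 1]
    - [2.5, 2, 0, 0, 0, 2.5, 1]
    - [2.5, 2, 0, 0, 0, 2.5, 1]

```text
time: 1.77
position: [0.5472, -0.326, 0.4221]
tool_rot: [-2.812, -1.399, 0.001]
ft_force: [-0.2, -1.0, -0.3]
grip_width: 1.005
grip_force: 0.0
```

Request:
step_arm:
  targets:
    - [0.2, 3.3, 0, 0, 0, 2.5, 1]
    - [0.2, 3.3, 0, 0, 0, 2.5, 1]
    - [0.2, 3.3, 0, 0, 0, 2.5, 1]
    - [0.2, 3.3, 0, 0, 0, 2.5, 1]
    - [0.2, 3.3, 0, 0, 0, 2.5, 1]

```text
time: 2.18
position: [0.5561, -0.1604, 0.422]
tool_rot: [-2.643, -1.697, 0.001]
ft_force: [0.4, -0.3, -0.3]
grip_width: 1.003
grip_force: 0.0
```

Request:
step_arm:
  targets:
    - [0.2, 3.3, 0, 0, 0, 2.5, 1]
    - [0.2, 3.3, 0, 0, 0, 2.5, 1]
    - [0.2, 3.3, 0, 0, 0, 2.5, 1]
    - [0.2, 3.3, 0, 0, 0, 2.5, 1]
    - [0.2, 3.3, 0, 0, 0, 2.5, 1]

```text
time: 2.6
position: [0.566, 0.0045, 0.4223]
tool_rot: [2.443, 1.975, -0.001]
ft_force: [-0.1, -0.6, 0.3]
grip_width: 1.0
grip_force: 0.0
```

Request:
step_arm:
  targets:
    - [-1.3, 2, 0, 0, 0, 2.5, 1]
    - [-1.3, 2, 0, 0, 0, 2.5, 1]
    - [-1.3, 2, 0, 0, 0, 2.5, 1]
    - [-1.3, 2, 0, 0, 0, 2.5, 1]
    - [-1.3, 2, 0, 0, 0, 2.5, 1]

```text
time: 3.02
position: [0.5003, 0.1042, 0.4223]
tool_rot: [-2.213, -2.23, 0.001]
ft_force: [0.2, -0.3, 0.4]
grip_width: 1.001
grip_force: 0.0
```

Request:
step_arm:
  targets:
    - [-1.3, 2, -2, 0, 0, 2.5, 1]
    - [-1.3, 2, -2, 0, 0, 2.5, 1]
    - [-1.3, 2, -2, 0, 0, 2.5, 1]
    - [-1.3, 2, -2, 0, 0, 2.5, 1]
    - [-1.2, 2.6, -2, 0, 0, 1.8, 1]

```text
time: 3.43
position: [0.4363, 0.209, 0.3216]
tool_rot: [1.973, 2.443, -0.001]
ft_force: [1.3, 1.6, -0.5]
grip_width: 1.0
grip_force: 0.0
```

```bash
cat >> h.py <<'E'
def wworld(d,st):
    p=ctrl.camera_params("wrist");K=np.array(p["intrinsics"]);h,w=d.shape;u,v=np.meshgrid(np.arange(w),np.arange(h))
    a=(u-K[0,2])/K[0,0];b=(v-K[1,2])/K[1,1];r=np.hypot(a,b)+1e-9;k=np.where(r<1.4,np.tan(np.minimum(r,1.4))/r,0)
    P=np.stack([a*k*d,b*k*d,d,np.ones_like(d)],-1)@np.array(p["hand_eye"]).T
    return P[...,:3]@cv2.Rodrigues(st["tool_rot"])[0].T+st["position"]
E
python3 - <<'E'
from h import *
st=ctrl.get_state(); im,d=ctrl.get_image("wrist"); np.savez("w1.npz",im=im,d=d); cv2.imwrite("pics/w1.png",im[...,::-1])
print(st["position"],st["tool_rot"])
W=wworld(d,st); near=(d>0)&(abs(W[...,0]-.42)<.09)&(abs(W[...,1]-.28)<.15)
m=near&(abs(W[...,2]-.084)<.006)
print("home top",cv2.minAreaRect((W[m][:,:2]*1000).astype(np.float32)),np.median(W[m][:,2]))
t=(near&(W[...,2]>.14)&(W[...,2]<.19)).astype(np.uint8)
n,l,s,_=cv2.connectedComponentsWithStats(t)
for i in range(1,n):
    if s[i,4]>15: P=W[l==i]; print(s[i].tolist(),P.mean(0).round(4),P[:,2].max().round(4),cv2.minAreaRect((P[:,:2]*1000).astype(np.float32)))
E
```

```text
[0.43629432 0.20903793 0.32161778] [ 1.97315083e+00  2.44273123e+00 -1.02640473e-03]
home top ((422.8695373535156, 282.9622802734375), (64.9156265258789, 189.5838165283203), 12.805914878845215) 0.08301194389518832
[236, 37, 10, 13, 109] [0.3906 0.3481 0.161 ] 0.1686 ((389.799560546875, 348.88299560546875), (10.770956993103027, 8.689616203308105), 11.237401962280273)
[268, 37, 10, 13, 110] [0.424  0.3553 0.1613] 0.1686 ((423.8548889160156, 356.4456787109375), (10.62193489074707, 8.29054069519043), 10.632909774780273)
[237, 77, 10, 12, 98] [0.4004 0.3049 0.162 ] 0.1683 ((400.42572021484375, 305.4082336425781), (9.935986518859863, 10.719515800476074), 0.006645186338573694)
[269, 77, 10, 12, 93] [0.4339 0.3122 0.1621] 0.1687 ((433.8106689453125, 312.48577880859375), (9.516318321228027, 10.842791557312012), 32.91897964477539)
[238, 124, 9, 9, 73] [0.4116 0.2569 0.1657] 0.1688 ((411.3369445800781, 256.8516540527344), (9.250755310058594, 8.017621040344238), 12.58377742767334)
[269, 124, 9, 9, 70] [0.4438 0.2637 0.166 ] 0.1685 ((443.9399719238281, 263.7751770019531), (8.846854209899902, 8.148906707763672), 11.716349601745605)
[239, 165, 9, 12, 95] [0.4218 0.2111 0.1615] 0.168 ((421.8588562011719, 209.860107421875), (9.814230918884277, 8.201862335205078), 13.814547538757324)
[269, 165, 8, 12, 82] [0.4542 0.2183 0.1612] 0.1681 ((454.2261962890625, 217.0825653076172), (9.10222053527832, 8.012839317321777), 84.99104309082031)
```

View pics/w1.png

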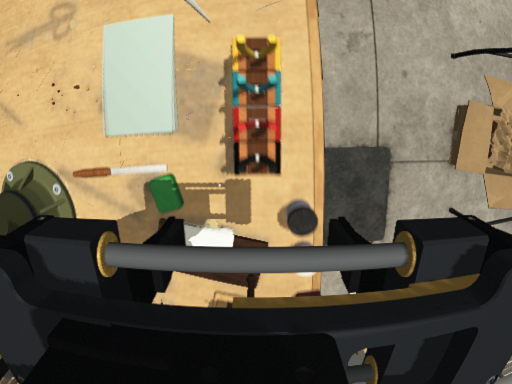

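The wrist view shows all four pairs upright at about (256,50), (256,90), (256,128) and (256,168), with the jars clear of them. The black pair measures (438,213.5) mm, so I'll grasp that one.

Request:
step_arm:
  targets:
    - [0.2, 0.4, -4, 0, 0, 0, 1]
    - [0, 0, -4, 0, 0, 0, 1]
    - [0, 0, -4, 0, 0, 0, 1]
    - [0, 0, -4, 0, 0, 0, 1]
    - [0, 0, -4, 0, 0, 0, 1]

```text
time: 3.9
position: [0.4389, 0.213, 0.1212]
tool_rot: [1.973, 2.443, 0.001]
ft_force: [0.9, -0.9, 0.4]
grip_width: 0.999
grip_force: 0.0
```

Request:
step_arm:
  force: 30
  targets:
    - [0, 0, 0, 0, 0, 0, 0.3]
    - [0, 0, 0, 0, 0, 0, 0.3]
    - [0, 0, 0, 0, 0, 0, 0.3]
    - [0, 0, 0, 0, 0, 0, 0.3]
    - [0, 0, 0, 0, 0, 0, 0.3]

```text
time: 4.32
position: [0.4411, 0.2137, 0.1251]
tool_rot: [1.974, 2.44, 0.006]
ft_force: [-0.1, -0.1, -0.6]
grip_width: 0.706
grip_force: 0.0
```

Request:
step_arm:
  targets:
    - [0, 0, 0, 0, 0, 0, 0.3]
    - [0, 0, 0, 0, 0, 0, 0.3]
    - [0, 0, 0, 0, 0, 0, 0.3]
    - [0, 0, 0, 0, 0, 0, 0.3]
    - [0, 0, 1, 0, 0, 0, 0.3]

```text
time: 4.73
position: [0.4385, 0.2124, 0.1315]
tool_rot: [-1.974, -2.442, 0.003]
ft_force: [-0.3, 0.3, -1.0]
grip_width: 0.521
grip_force: 30.0
```

Request:
step_arm:
  targets:
    - [0, 0, 3, 0, 0, 0, 0.3]
    - [0, 0, 4, 0, 0, 0, 0.3]
    - [0, 0, 4, 0, 0, 0, 0.3]
    - [0, 0, 4, 0, 0, 0, 0.3]
    - [0, 0, 4, 0, 0, 0, 0.3]

```text
time: 5.15
position: [0.4387, 0.213, 0.3249]
tool_rot: [1.974, 2.443, 0.0]
ft_force: [0.9, 1.0, -1.3]
grip_width: 0.523
grip_force: 30.0
```

Request:
step_arm:
  targets:
    - [0.2, -1.5, 2, 0, 0, -1.4, 0.3]
    - [0.2, -3, 0, 0, 0, -1.4, 0.3]
    - [0.2, -3.5, 0, 0, 0, -1.4, 0.3]
    - [0.2, -3.5, 0, 0, 0, -1.4, 0.3]
    - [0.2, -3.5, 0, 0, 0, -1.4, 0.3]

```text
time: 5.57
position: [0.449, 0.0616, 0.3432]
tool_rot: [2.12, 2.317, 0.001]
ft_force: [0.5, -0.5, -1.5]
grip_width: 0.52
grip_force: 30.0
```

Request:
step_arm:
  targets:
    - [0.1, -3.5, 0, 0, 0, -1.4, 0.3]
    - [0.1, -3.5, 0, 0, 0, -1.4, 0.3]
    - [0.1, -3.5, 0, 0, 0, -1.4, 0.3]
    - [0.1, -3.5, 0, 0, 0, -1.4, 0.3]
    - [0.1, -3, 0, 0, 0, -1.5, 0.3]

```text
time: 5.98
position: [0.4537, -0.1096, 0.3429]
tool_rot: [2.263, 2.179, -0.0]
ft_force: [0.8, 0.2, -1.9]
grip_width: 0.519
grip_force: 30.0
```

```bash
cat > oak.py <<'E'
from h import *
import sys
st=ctrl.get_state(); im,d=ctrl.get_image("wrist"); np.savez("w2.npz",im=im,d=d,p=st["position"],r=st["tool_rot"]); cv2.imwrite("pics/%s.png"%sys.argv[1],im[...,::-1])
print(st["position"].round(4),st["tool_rot"].round(3),st["grip_width"].round(3))
W=wworld(d,st); near=(d>0)&(abs(W[...,0]-.45)<.06)&(abs(W[...,1]+.184)<.13)
m=near&(abs(W[...,2]-.084)<.005)
print("oak top",m.sum(),cv2.minAreaRect((W[m][:,:2]*1000).astype(np.float32)),np.median(W[m][:,2]))
s=(near&(W[...,2]<.065)&(abs(W[...,0]-.45)<.012)).astype(np.uint8)
n,l,q,_=cv2.connectedComponentsWithStats(s)
for i in range(1,n):
    if q[i,4]>8: P=W[l==i]; print("slot",q[i].tolist(),P.min(0).round(4),P.max(0).round(4))
E
python3 oak.py w2
```

```text
Traceback (most recent call last):
  File "oak.py", line 4, in <module>
    print(st["position"].round(4),st["tool_rot"].round(3),st["grip_width"].round(3))
                                                          ^^^^^^^^^^^^^^^^^^^^^^
AttributeError: 'float' object has no attribute 'round'
```

View pics/w2.png

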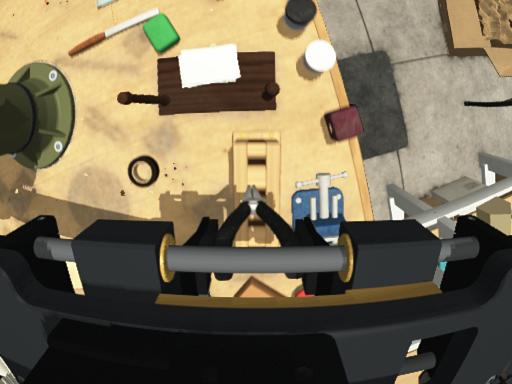

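The wrist view shows the black pair held upright, jaw tip near (253,190). The oak's near end is at (256,135) and its first slot near (257,155).

```bash
sed -i 's/st\["grip_width"\].round(3)/st["grip_width"]/' oak.py
cat >> oak.py <<'E'
g=st["position"]; t=(d>0)&(abs(W[...,0]-g[0])<.02)&(abs(W[...,1]-g[1])<.04)&(W[...,2]>.15)&(W[...,2]<g[2]-.02)
for a in np.arange(.16,.33,.02):
    P=W[t&(abs(W[...,2]-a)<.01)]
    if len(P)>3: print("z %.2f n %d x mid %.4f y %.4f..%.4f"%(a,len(P),(P[:,0].min()+P[:,0].max())/2,P[:,1].min(),P[:,1].max()))
E
python3 oak.py w2
```

```text
[ 0.4532 -0.1169  0.3422] [ 2.273  2.166 -0.005] 0.5158957228267006
oak top 3341 ((452.34326171875, -169.0470428466797), (172.22764587402344, 66.85182189941406), 87.85880279541016) 0.08308343811106433
slot [245, 114, 16, 22, 295] [ 0.438  -0.0837 -0.0034] [ 0.4619 -0.054   0.065 ]
slot [248, 151, 14, 7, 96] [ 0.4417 -0.1182  0.0102] [ 0.4619 -0.1085  0.0608]
slot [249, 182, 14, 6, 54] [ 0.44   -0.165   0.0286] [ 0.4613 -0.1635  0.0618]
slot [250, 215, 10, 3, 27] [ 0.4394 -0.2133  0.0541] [ 0.4539 -0.2115  0.0649]
slot [251, 242, 15, 4, 50] [ 0.4384 -0.2621  0.0531] [ 0.4618 -0.2602  0.0648]
z 0.24 n 39 x mid 0.4498 y -0.1203..-0.1139
z 0.26 n 84 x mid 0.4510 y -0.1165..-0.1135
z 0.28 n 123 x mid 0.4515 y -0.1149..-0.1124
z 0.30 n 387 x mid 0.4522 y -0.1211..-0.1121
z 0.32 n 251 x mid 0.4531 y -0.1207..-0.1119
```

Request:
step_arm:
  targets:
    - [0.1, 0.6, 0, 0, 0, 0.7, 0.3]
    - [0, 0, -3, 0, 0, 0, 0.3]
    - [0, 0, -3, 0, 0, 0, 0.3]
    - [0, 0, -2, 0, 0, 0, 0.3]
    - [0, 0, 0, 0, 0, 0, 0.3]

```text
time: 6.5
position: [0.4529, -0.0982, 0.2586]
tool_rot: [-2.237, -2.196, 0.005]
ft_force: [-0.3, -0.2, -0.8]
grip_width: 0.52
grip_force: 30.0
```

Request:
step_arm:
  targets:
    - [0, 0, -1, 0, 0, 0, 0.3]
    - [0, 0, -1, 0, 0, 0, 0.3]
    - [0, 0, -1, 0, 0, 0, 0.3]
    - [0, 0, -1, 0, 0, 0, 0.3]
    - [0, 0, -1, 0, 0, 0, 0.3]

```text
time: 6.92
position: [0.4556, -0.1009, 0.2121]
tool_rot: [2.246, 2.196, 0.001]
ft_force: [0.4, -1.0, -1.5]
grip_width: 0.521
grip_force: 30.0
```

Request:
step_arm:
  targets:
    - [0, 0, -1, 0, 0, 0, 0.3]
    - [0, 0, -1, 0, 0, 0, 0.3]
    - [0, 0, -1, 0, 0, 0, 0.3]
    - [0, 0, -1, 0, 0, 0, 0.3]
    - [0, 0, -1, 0, 0, 0, 0.3]

```text
time: 7.33
position: [0.4556, -0.1017, 0.162]
tool_rot: [2.246, 2.194, -0.0]
ft_force: [-0.5, -2.6, -0.1]
grip_width: 0.516
grip_force: 30.0
```

The last wrist pose was read while the arm was still settling, so y is about 9 mm off. I'll back out, settle and measure again.

Request:
step_arm:
  targets:
    - [0, 0, 2, 0, 0, 0, 0.3]
    - [0, 0, 3, 0, 0, 0, 0.3]
    - [0, 0, 3, 0, 0, 0, 0.3]
    - [0, 0, 2, 0, 0, 0, 0.3]
    - [0, 0, 0, 0, 0, 0, 0.3]

```text
time: 7.75
position: [0.4576, -0.1012, 0.2662]
tool_rot: [2.243, 2.192, 0.005]
ft_force: [-0.1, 0.7, 0.1]
grip_width: 0.52
grip_force: 30.0
```

Request:
step_arm:
  targets:
    - [0, 0, 0, 0, 0, 0, 0.3]
    - [0, 0, 0, 0, 0, 0, 0.3]
    - [0, 0, 0, 0, 0, 0, 0.3]
    - [0, 0, 0, 0, 0, 0, 0.3]
    - [0, 0, 0, 0, 0, 0, 0.3]

```text
time: 8.17
position: [0.4548, -0.1009, 0.2614]
tool_rot: [-2.245, -2.195, 0.001]
ft_force: [-0.0, -0.0, -0.9]
grip_width: 0.521
grip_force: 30.0
```

```bash
sed -i 's/W\[...,2\]>.15)/W[...,2]>.09)/; s/arange(.16/arange(.10/' oak.py; python3 oak.py w3
```

```text
[ 0.4548 -0.1009  0.2614] [-2.245e+00 -2.195e+00  1.000e-03] 0.5209169304985233
oak top 4114 ((451.7940368652344, -180.0596923828125), (193.50332641601562, 68.74292755126953), 88.2215805053711) 0.08310827162644822
slot [242, 128, 20, 28, 479] [ 0.4383 -0.0844 -0.0033] [ 0.4619 -0.0545  0.0648]
slot [246, 174, 16, 8, 119] [ 0.4416 -0.117   0.0239] [ 0.4616 -0.1119  0.0649]
slot [247, 278, 17, 3, 39] [ 0.4385 -0.2627  0.0569] [ 0.4615 -0.2594  0.065 ]
z 0.16 n 39 x mid 0.4516 y -0.1080..-0.1003
z 0.18 n 77 x mid 0.4524 y -0.1011..-0.0992
z 0.20 n 131 x mid 0.4527 y -0.1002..-0.0978
z 0.22 n 368 x mid 0.4534 y -0.1064..-0.0972
z 0.24 n 230 x mid 0.4542 y -0.1049..-0.0969
```

View pics/w3.png

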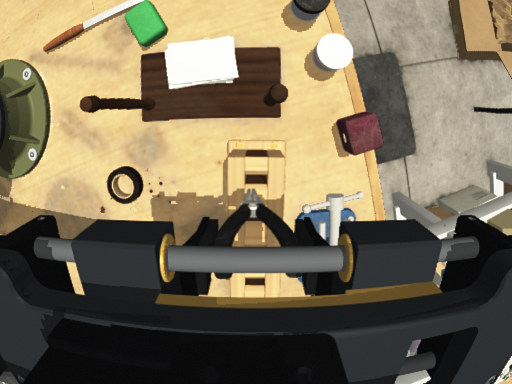

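Settled now, the pair's centre is y≈-103 and the slot centre is y≈-111. In the picture the jaw tip is at (253,195) and the first slot at (257,180). I'll shift -0.8 cm in y and lower.

Request:
step_arm:
  targets:
    - [0, -0.4, 0, 0, 0, 0, 0.3]
    - [0, -0.4, 0, 0, 0, 0, 0.3]
    - [0, 0, -1, 0, 0, 0, 0.3]
    - [0, 0, -2, 0, 0, 0, 0.3]
    - [0, 0, -2, 0, 0, 0, 0.3]

```text
time: 8.63
position: [0.4557, -0.1095, 0.212]
tool_rot: [2.246, 2.194, 0.001]
ft_force: [0.2, -0.3, -0.3]
grip_width: 0.515
grip_force: 30.0
```

Request:
step_arm:
  targets:
    - [0, 0, -1, 0, 0, 0, 0.3]
    - [0, 0, -1, 0, 0, 0, 0.3]
    - [0, 0, -1, 0, 0, 0, 0.3]
    - [0, 0, -1, 0, 0, 0, 0.3]
    - [0, 0, -1, 0, 0, 0, 0.3]

```text
time: 9.05
position: [0.4557, -0.1091, 0.1621]
tool_rot: [2.246, 2.195, 0.001]
ft_force: [0.1, -0.0, -0.9]
grip_width: 0.515
grip_force: 30.0
```

Request:
step_arm:
  targets:
    - [0, 0, -1, 0, 0, 0, 0.3]
    - [0, 0, -1, 0, 0, 0, 0.3]
    - [0, 0, -0.5, 0, 0, 0, 0.3]
    - [0, 0, 0, 0, 0, 0, 0.3]
    - [0, 0, 0, 0, 0, 0, 0.3]

```text
time: 9.47
position: [0.4553, -0.109, 0.1374]
tool_rot: [-2.247, -2.196, 0.0]
ft_force: [0.9, 0.7, -1.7]
grip_width: 0.521
grip_force: 30.0
```

Request:
step_arm:
  targets:
    - [0, 0, -0.5, 0, 0, 0, 0.3]
    - [0, 0, -0.5, 0, 0, 0, 0.3]
    - [0, 0, 0, 0, 0, 0, 0.3]
    - [0, 0, 0, 0, 0, 0, 0.3]
    - [0, 0, 0, 0, 0, 0, 0.3]

```text
time: 9.88
position: [0.4554, -0.109, 0.1277]
tool_rot: [2.247, 2.196, 0.0]
ft_force: [0.4, 0.1, -2.1]
grip_width: 0.516
grip_force: 30.0
```

Request:
step_arm:
  targets:
    - [0, 0, -0.2, 0, 0, 0, 0.3]
    - [0, 0, -0.2, 0, 0, 0, 0.3]
    - [0, 0, 0, 0, 0, 0, 0.3]
    - [0, 0, 0, 0, 0, 0, 0.3]
    - [0, 0, 0, 0, 0, 0, 0.3]

```text
time: 10.3
position: [0.4558, -0.1091, 0.1237]
tool_rot: [2.246, 2.195, 0.001]
ft_force: [1.8, -0.2, -2.2]
grip_width: 0.517
grip_force: 30.0
```

No contact force beyond the pliers' weight, so the pair is seated to within a few mm. I'll release it, rise and go to red.

Request:
step_arm:
  targets:
    - [0, 0, 0, 0, 0, 0, 1]
    - [0, 0, 0, 0, 0, 0, 1]
    - [0, 0, 0, 0, 0, 0, 1]
    - [0, 0, 0, 0, 0, 0, 1]
    - [0, 0, 0, 0, 0, 0, 1]

```text
time: 10.72
position: [0.4552, -0.109, 0.1236]
tool_rot: [-2.247, -2.196, 0.0]
ft_force: [0.6, -0.6, -0.1]
grip_width: 0.815
grip_force: 0.0
```

Request:
step_arm:
  targets:
    - [0, 0, 1, 0, 0, 0, 1]
    - [0, 0, 4, 0, 0, 0, 1]
    - [0, 0, 4, 0, 0, 0, 1]
    - [0, 0, 4, 0, 0, 0, 1]
    - [0, 0, 4, 0, 0, 0, 1]

```text
time: 11.13
position: [0.4549, -0.1088, 0.2964]
tool_rot: [2.246, 2.196, 0.0]
ft_force: [1.5, -0.2, 0.3]
grip_width: 0.995
grip_force: 0.0
```

```bash
cat > look.py <<'E'
from h import *
import sys
K=sys.argv[1]
im,d=ctrl.get_image("side"); np.savez("s.npz",im=im,d=d); W=world("side",d)
cv2.imwrite(f"pics/{K}.png",cv2.resize(im[110:240,220:360],None,fx=4,fy=4)[...,::-1])
R=np.array([450.5,-184])/1000; a=np.radians(-2.0); Q=(W[...,:2]-R)@np.array([[np.cos(a),-np.sin(a)],[np.sin(a),np.cos(a)]])
for s in(.072,.024,-.024,-.072):
    m=(d>0)&(abs(Q[...,0])<.03)&(abs(Q[...,1]-s)<.02)&(W[...,2]>.13)&(W[...,2]<.2)
    if m.sum()>3: P=W[m]; print(s,m.sum(),"zmax",P[:,2].max().round(4),"x",Q[m][:,0].min().round(4),Q[m][:,0].max().round(4),"y",np.median(Q[m][:,1]).round(4), im[m].mean(0).round())
E
python3 look.py s1
```

```text
0.072 92 zmax 0.169 x -0.0231 0.0256 y 0.0802 [36. 33. 28.]
```

Black hangs with its top ends at 169 mm, so it is seated. Next is red.

Request:
step_arm:
  targets:
    - [-0.2, 2, 2, 0, 0, 1.3, 1]
    - [-0.3, 3.9, 0, 0, 0, 1.3, 1]
    - [-0.3, 3.9, 0, 0, 0, 1.3, 1]
    - [-0.3, 3.9, 0, 0, 0, 1.3, 1]
    - [-0.3, 3.9, 0, 0, 0, 1.3, 1]

```text
time: 11.6
position: [0.4409, 0.0688, 0.3144]
tool_rot: [2.117, 2.319, 0.001]
ft_force: [1.2, 0.9, 0.2]
grip_width: 0.998
grip_force: 0.0
```

Request:
step_arm:
  targets:
    - [-0.3, 3.9, 0, 0, 0, 1.4, 1]
    - [-0.3, 3.9, 0, 0, 0, 1.4, 1]
    - [-0.3, 3.9, 0, 0, 0, 1.4, 1]
    - [-0.3, 3.9, 0, 0, 0, 1.4, 1]
    - [-0.1, 3.6, 0, 0, 0, 1.4, 1]

```text
time: 12.02
position: [0.4273, 0.2614, 0.3146]
tool_rot: [1.97, 2.445, 0.002]
ft_force: [1.3, 0.1, 0.4]
grip_width: 0.997
grip_force: 0.0
```

Request:
step_arm:
  targets:
    - [0, 0, -2, 0, 0, 0, 1]
    - [0, 0, -3, 0, 0, 0, 1]
    - [0, 0, -3, 0, 0, 0, 1]
    - [0, 0, -2, 0, 0, 0, 1]
    - [0, 0, 0, 0, 0, 0, 1]

```text
time: 12.43
position: [0.4259, 0.2574, 0.2099]
tool_rot: [-1.971, -2.443, 0.01]
ft_force: [-1.6, 0.3, 0.1]
grip_width: 1.001
grip_force: 0.0
```

Request:
step_arm:
  targets:
    - [0, 0, -2, 0, 0, 0, 1]
    - [0, 0, -3, 0, 0, 0, 1]
    - [0, 0, -3, 0, 0, 0, 1]
    - [0, 0, -1.2, 0, 0, 0, 1]
    - [0, 0, 0, 0, 0, 0, 1]

```text
time: 12.85
position: [0.4272, 0.2581, 0.1203]
tool_rot: [-1.972, -2.443, 0.005]
ft_force: [0.7, 0.2, -0.5]
grip_width: 0.999
grip_force: 0.0
```

Request:
step_arm:
  targets:
    - [0, 0, 0, 0, 0, 0, 0.3]
    - [0, 0, 0, 0, 0, 0, 0.3]
    - [0, 0, 0, 0, 0, 0, 0.3]
    - [0, 0, 0, 0, 0, 0, 0.3]
    - [0, 0, 0, 0, 0, 0, 0.3]

```text
time: 13.27
position: [0.429, 0.2592, 0.1226]
tool_rot: [1.972, 2.444, 0.002]
ft_force: [0.3, -0.7, -0.1]
grip_width: 0.702
grip_force: 0.0
```

Request:
step_arm:
  targets:
    - [0, 0, 0, 0, 0, 0, 0.3]
    - [0, 0, 0, 0, 0, 0, 0.3]
    - [0, 0, 0, 0, 0, 0, 0.3]
    - [0, 0, 0, 0, 0, 0, 0.3]
    - [0, 0, 0, 0, 0, 0, 0.3]

```text
time: 13.68
position: [0.4282, 0.259, 0.1217]
tool_rot: [-1.973, -2.445, 0.0]
ft_force: [-1.7, -0.9, 1.8]
grip_width: 0.518
grip_force: 30.0
```

Request:
step_arm:
  targets:
    - [0, 0, 3, 0, 0, 0, 0.3]
    - [0, 0, 4, 0, 0, 0, 0.3]
    - [0, 0, 4, 0, 0, 0, 0.3]
    - [0, 0, 4, 0, 0, 0, 0.3]
    - [0, 0, 4, 0, 0, 0, 0.3]

```text
time: 14.1
position: [0.4278, 0.2588, 0.3132]
tool_rot: [1.972, 2.445, -0.0]
ft_force: [1.8, 0.2, -0.8]
grip_width: 0.517
grip_force: 30.0
```

Request:
step_arm:
  targets:
    - [0.2, -2, 1.5, 0, 0, -1.3, 0.3]
    - [0.3, -4, 0, 0, 0, -1.3, 0.3]
    - [0.3, -4, 0, 0, 0, -1.3, 0.3]
    - [0.3, -4, 0, 0, 0, -1.3, 0.3]
    - [0.3, -4, 0, 0, 0, -1.3, 0.3]

```text
time: 14.52
position: [0.4421, 0.0771, 0.3266]
tool_rot: [2.109, 2.327, 0.0]
ft_force: [1.9, -0.0, -0.6]
grip_width: 0.518
grip_force: 30.0
```

Request:
step_arm:
  targets:
    - [0.3, -4, 0, 0, 0, -1.4, 0.3]
    - [0.3, -4, 0, 0, 0, -1.4, 0.3]
    - [0.3, -4, 0, 0, 0, -1.4, 0.3]
    - [0.3, -4, 0, 0, 0, -1.4, 0.3]
    - [0, -4, 0, 0, 0, -1.4, 0.3]

```text
time: 14.93
position: [0.4543, -0.123, 0.3262]
tool_rot: [2.248, 2.194, -0.0]
ft_force: [0.8, 0.1, -0.7]
grip_width: 0.521
grip_force: 30.0
```

Request:
step_arm:
  targets:
    - [0, -2.5, 0, 0, 0, 0, 0.3]
    - [0, -1.1, 0, 0, 0, 0, 0.3]
    - [0, 0, 0, 0, 0, 0, 0.3]
    - [0, 0, -3, 0, 0, 0, 0.3]
    - [0, 0, -1.5, 0, 0, 0, 0.3]

```text
time: 15.35
position: [0.4545, -0.1546, 0.28]
tool_rot: [-2.243, -2.198, -0.001]
ft_force: [0.3, 0.3, -2.3]
grip_width: 0.515
grip_force: 30.0
```

Request:
step_arm:
  targets:
    - [0, 0, 0, 0, 0, 0, 0.3]
    - [0, 0, 0, 0, 0, 0, 0.3]
    - [0, 0, 0, 0, 0, 0, 0.3]
    - [0, 0, 0, 0, 0, 0, 0.3]
    - [0, 0, 0, 0, 0, 0, 0.3]

```text
time: 15.77
position: [0.4551, -0.1567, 0.2829]
tool_rot: [2.244, 2.195, 0.001]
ft_force: [0.4, 0.2, -1.2]
grip_width: 0.521
grip_force: 30.0
```

```bash
python3 oak.py w4
```

```text
[ 0.4551 -0.1567  0.2829] [2.244e+00 2.195e+00 1.000e-03] 0.52143255154084
oak top 4965 ((452.35272216796875, -173.95089721679688), (183.06942749023438, 68.15862274169922), 87.9119873046875) 0.0830570102428464
slot [242, 89, 17, 20, 312] [ 0.438  -0.0827 -0.0027] [ 0.4616 -0.0541  0.0145]
slot [244, 126, 16, 2, 19] [ 0.4417 -0.11    0.0113] [ 0.4618 -0.106   0.0539]
slot [244, 164, 17, 8, 128] [ 0.4399 -0.1649  0.0152] [ 0.4619 -0.1574  0.0649]
slot [245, 234, 17, 6, 75] [ 0.4381 -0.2617  0.0484] [ 0.4611 -0.2596  0.0649]
z 0.18 n 30 x mid 0.4547 y -0.1531..-0.1521
z 0.20 n 73 x mid 0.4552 y -0.1530..-0.1520
z 0.22 n 115 x mid 0.4556 y -0.1531..-0.1509
z 0.24 n 373 x mid 0.4552 y -0.1600..-0.1509
z 0.26 n 263 x mid 0.4556 y -0.1588..-0.1508
```

Request:
step_arm:
  targets:
    - [0, -0.3, -2, 0, 0, 0, 0.3]
    - [0, 0, -3, 0, 0, 0, 0.3]
    - [0, 0, -1, 0, 0, 0, 0.3]
    - [0, 0, -1, 0, 0, 0, 0.3]
    - [0, 0, -1, 0, 0, 0, 0.3]

```text
time: 16.23
position: [0.4548, -0.1601, 0.2017]
tool_rot: [2.246, 2.195, 0.001]
ft_force: [0.9, -0.4, -0.3]
grip_width: 0.52
grip_force: 30.0
```

Request:
step_arm:
  targets:
    - [0, 0, -1, 0, 0, 0, 0.3]
    - [0, 0, -1, 0, 0, 0, 0.3]
    - [0, 0, -1, 0, 0, 0, 0.3]
    - [0, 0, -1, 0, 0, 0, 0.3]
    - [0, 0, -1, 0, 0, 0, 0.3]

```text
time: 16.65
position: [0.4545, -0.1601, 0.1508]
tool_rot: [2.246, 2.196, 0.0]
ft_force: [-0.5, -0.6, -1.1]
grip_width: 0.521
grip_force: 30.0
```

Request:
step_arm:
  targets:
    - [0, 0, -1, 0, 0, 0, 0.3]
    - [0, 0, -0.7, 0, 0, 0, 0.3]
    - [0, 0, -0.5, 0, 0, 0, 0.3]
    - [0, 0, -0.3, 0, 0, 0, 0.3]
    - [0, 0, 0, 0, 0, 0, 0.3]

```text
time: 17.07
position: [0.4539, -0.1599, 0.1259]
tool_rot: [-2.246, -2.195, 0.001]
ft_force: [-0.1, 0.0, -2.1]
grip_width: 0.52
grip_force: 30.0
```

Request:
step_arm:
  targets:
    - [0, 0, -0.3, 0, 0, 0, 0.3]
    - [0, 0, 0, 0, 0, 0, 1]
    - [0, 0, 0, 0, 0, 0, 1]
    - [0, 0, 0, 0, 0, 0, 1]
    - [0, 0, 0, 0, 0, 0, 1]

```text
time: 17.48
position: [0.455, -0.1601, 0.1241]
tool_rot: [2.246, 2.195, 0.001]
ft_force: [0.1, -0.2, 0.3]
grip_width: 0.738
grip_force: 0.0
```

Request:
step_arm:
  targets:
    - [0, 0, 0, 0, 0, 0, 1]
    - [0, 0, 3, 0, 0, 0, 1]
    - [0, 0, 4, 0, 0, 0, 1]
    - [0, 0, 4, 0, 0, 0, 1]
    - [0, 0, 4, 0, 0, 0, 1]

```text
time: 17.9
position: [0.4541, -0.1598, 0.2754]
tool_rot: [2.246, 2.196, 0.0]
ft_force: [0.9, -0.2, -0.0]
grip_width: 0.988
grip_force: 0.0
```

```bash
python3 look.py s2
```

```text
0.072 92 zmax 0.1698 x -0.0219 0.026 y 0.0796 [36. 35. 30.]
0.024 83 zmax 0.1692 x -0.0203 0.0254 y 0.0282 [123.  37.  30.]
```

Request:
step_arm:
  targets:
    - [-0.3, 2, 3, 0, 0, 1.1, 1]
    - [-0.3, 3.9, 0, 0, 0, 1.1, 1]
    - [-0.3, 3.9, 0, 0, 0, 1.1, 1]
    - [-0.3, 3.9, 0, 0, 0, 1.1, 1]
    - [-0.3, 3.9, 0, 0, 0, 1.1, 1]

```text
time: 18.37
position: [0.4392, 0.0177, 0.3038]
tool_rot: [2.137, 2.301, 0.001]
ft_force: [0.2, -0.1, 0.2]
grip_width: 1.0
grip_force: 0.0
```

Request:
step_arm:
  targets:
    - [-0.3, 3.9, 0, 0, 0, 1.1, 1]
    - [-0.3, 3.9, 0, 0, 0, 1.1, 1]
    - [-0.3, 3.9, 0, 0, 0, 1.1, 1]
    - [-0.3, 3.9, 0, 0, 0, 1.1, 1]
    - [-0.3, 3.9, 0, 0, 0, 1.1, 1]

```text
time: 18.78
position: [0.4239, 0.213, 0.3038]
tool_rot: [2.024, 2.401, 0.002]
ft_force: [1.2, 0.7, -1.2]
grip_width: 0.999
grip_force: 0.0
```

Request:
step_arm:
  targets:
    - [-0.3, 3.9, 0, 0, 0, 1.1, 1]
    - [-0.3, 3.9, 0, 0, 0, 1.1, 1]
    - [-0.1, 1.9, 0, 0, 0, 0.3, 1]
    - [0, 0, 0, 0, 0, 0, 1]
    - [0, 0, -2, 0, 0, 0, 1]

```text
time: 19.2
position: [0.4182, 0.311, 0.2863]
tool_rot: [1.968, 2.448, 0.009]
ft_force: [0.8, -0.0, -0.2]
grip_width: 1.003
grip_force: 0.0
```

Request:
step_arm:
  targets:
    - [0, 0, -3, 0, 0, 0, 1]
    - [0, 0, -3, 0, 0, 0, 1]
    - [0, 0, -2, 0, 0, 0, 1]
    - [0, 0, 0, 0, 0, 0, 1]
    - [0, 0, 0, 0, 0, 0, 1]

```text
time: 19.62
position: [0.4173, 0.307, 0.2032]
tool_rot: [-1.974, -2.444, 0.002]
ft_force: [0.3, -0.7, 1.1]
grip_width: 1.004
grip_force: 0.0
```

Red is seated too (169 mm, centred on its slot). Next is blue.

Request:
step_arm:
  targets:
    - [0, 0, -2, 0, 0, 0, 1]
    - [0, 0, -3, 0, 0, 0, 1]
    - [0, 0, -2, 0, 0, 0, 1]
    - [0, 0, -1.2, 0, 0, 0, 1]
    - [0, 0, 0, 0, 0, 0, 1]

```text
time: 20.03
position: [0.4172, 0.3072, 0.1208]
tool_rot: [-1.973, -2.444, 0.003]
ft_force: [0.4, -0.6, 0.4]
grip_width: 0.999
grip_force: 0.0
```

Request:
step_arm:
  targets:
    - [0, 0, 0, 0, 0, 0, 0.3]
    - [0, 0, 0, 0, 0, 0, 0.3]
    - [0, 0, 0, 0, 0, 0, 0.3]
    - [0, 0, 0, 0, 0, 0, 0.3]
    - [0, 0, 0, 0, 0, 0, 0.3]

```text
time: 20.45
position: [0.4179, 0.3082, 0.1224]
tool_rot: [1.973, 2.444, 0.002]
ft_force: [-0.4, 0.2, -0.1]
grip_width: 0.71
grip_force: 0.0
```

Request:
step_arm:
  targets:
    - [0, 0, 0, 0, 0, 0, 0.3]
    - [0, 0, 0, 0, 0, 0, 0.3]
    - [0, 0, 0, 0, 0, 0, 0.3]
    - [0, 0, 0, 0, 0, 0, 0.3]
    - [0, 0, 0, 0, 0, 0, 0.3]

```text
time: 20.87
position: [0.4172, 0.3081, 0.1217]
tool_rot: [-1.973, -2.445, 0.0]
ft_force: [-0.5, -0.2, 1.7]
grip_width: 0.521
grip_force: 30.0
```

Request:
step_arm:
  targets:
    - [0, 0, 3, 0, 0, 0, 0.3]
    - [0, 0, 4, 0, 0, 0, 0.3]
    - [0, 0, 4, 0, 0, 0, 0.3]
    - [0, 0, 4, 0, 0, 0, 0.3]
    - [0, 0, 4, 0, 0, 0, 0.3]

```text
time: 21.28
position: [0.4169, 0.3077, 0.3133]
tool_rot: [1.972, 2.444, -0.0]
ft_force: [0.7, 0.7, -0.4]
grip_width: 0.514
grip_force: 30.0
```

Request:
step_arm:
  targets:
    - [0.2, -2, 1.5, 0, 0, -1.1, 0.3]
    - [0.3, -4, 0, 0, 0, -1.1, 0.3]
    - [0.3, -4, 0, 0, 0, -1.1, 0.3]
    - [0.3, -4, 0, 0, 0, -1.1, 0.3]
    - [0.3, -4, 0, 0, 0, -1.1, 0.3]

```text
time: 21.7
position: [0.431, 0.1261, 0.3267]
tool_rot: [2.088, 2.345, 0.0]
ft_force: [1.6, -0.3, -0.8]
grip_width: 0.517
grip_force: 30.0
```

Request:
step_arm:
  targets:
    - [0.3, -4, 0, 0, 0, -1.1, 0.3]
    - [0.3, -4, 0, 0, 0, -1.1, 0.3]
    - [0.3, -4, 0, 0, 0, -1.1, 0.3]
    - [0.3, -4, 0, 0, 0, -1.1, 0.3]
    - [0.3, -4, 0, 0, 0, -1.1, 0.3]

```text
time: 22.12
position: [0.446, -0.074, 0.3264]
tool_rot: [2.199, 2.243, -0.001]
ft_force: [0.2, 0.5, -1.2]
grip_width: 0.517
grip_force: 30.0
```

Request:
step_arm:
  targets:
    - [0.3, -4, 0, 0, 0, -1.1, 0.3]
    - [0.3, -4, 0, 0, 0, -1.1, 0.3]
    - [0, -4, 0, 0, 0, -0.3, 0.3]
    - [0, -1.6, 0, 0, 0, 0, 0.3]
    - [0, 0, 0, 0, 0, 0, 0.3]

```text
time: 22.53
position: [0.4508, -0.2135, 0.3252]
tool_rot: [-2.255, -2.186, 0.002]
ft_force: [-1.0, 0.4, -0.3]
grip_width: 0.52
grip_force: 30.0
```

Request:
step_arm:
  targets:
    - [0, 0, -2, 0, 0, 0, 0.3]
    - [0, 0, -2, 0, 0, 0, 0.3]
    - [0, 0, 0, 0, 0, 0, 0.3]
    - [0, 0, 0, 0, 0, 0, 0.3]
    - [0, 0, 0, 0, 0, 0, 0.3]

```text
time: 22.95
position: [0.4528, -0.2074, 0.2876]
tool_rot: [2.245, 2.196, 0.001]
ft_force: [0.3, 0.0, -0.5]
grip_width: 0.519
grip_force: 30.0
```

```bash
python3 oak.py w5
```

```text
[ 0.4528 -0.2074  0.2876] [2.245e+00 2.196e+00 1.000e-03] 0.5186684645012457
oak top 6007 ((451.9150085449219, -182.88555908203125), (198.3086700439453, 68.35539245605469), 87.5680923461914) 0.08307477213302211
slot [243, 57, 17, 12, 193] [ 0.4381 -0.0741 -0.0031] [ 0.4617 -0.0546  0.0121]
slot [245, 94, 8, 2, 11] [ 0.4411 -0.1163  0.0115] [ 0.4507 -0.1123  0.0637]
slot [245, 124, 7, 2, 9] [ 0.4399 -0.1579  0.0104] [ 0.4483 -0.1546  0.0515]
slot [245, 161, 18, 8, 138] [ 0.4382 -0.2129  0.0106] [ 0.4619 -0.2072  0.0649]
slot [246, 197, 4, 4, 10] [ 0.4382 -0.2603  0.0371] [ 0.4425 -0.2594  0.0509]
z 0.20 n 8 x mid 0.4528 y -0.2076..-0.2067
z 0.22 n 80 x mid 0.4535 y -0.2075..-0.2052
z 0.24 n 289 x mid 0.4529 y -0.2135..-0.2039
z 0.26 n 340 x mid 0.4533 y -0.2115..-0.2029
```

Request:
step_arm:
  targets:
    - [0, 0.2, -2, 0, 0, 0, 0.3]
    - [0, 0, -3, 0, 0, 0, 0.3]
    - [0, 0, -1, 0, 0, 0, 0.3]
    - [0, 0, -1, 0, 0, 0, 0.3]
    - [0, 0, -1, 0, 0, 0, 0.3]

```text
time: 23.42
position: [0.453, -0.2062, 0.2071]
tool_rot: [2.246, 2.195, 0.001]
ft_force: [-0.4, 0.3, -0.5]
grip_width: 0.516
grip_force: 30.0
```

Request:
step_arm:
  targets:
    - [0, 0, -1, 0, 0, 0, 0.3]
    - [0, 0, -1, 0, 0, 0, 0.3]
    - [0, 0, -1, 0, 0, 0, 0.3]
    - [0, 0, -1, 0, 0, 0, 0.3]
    - [0, 0, -1, 0, 0, 0, 0.3]

```text
time: 23.83
position: [0.4526, -0.2061, 0.156]
tool_rot: [2.246, 2.195, 0.0]
ft_force: [0.6, -1.0, 1.8]
grip_width: 0.516
grip_force: 30.0
```

Request:
step_arm:
  targets:
    - [0, 0, -1, 0, 0, 0, 0.3]
    - [0, 0, -1, 0, 0, 0, 0.3]
    - [0, 0, -0.6, 0, 0, 0, 0.3]
    - [0, 0, -0.3, 0, 0, 0, 0.3]
    - [0, 0, 0, 0, 0, 0, 0.3]

```text
time: 24.25
position: [0.4518, -0.2058, 0.1266]
tool_rot: [-2.246, -2.195, 0.001]
ft_force: [0.5, 0.1, -1.0]
grip_width: 0.517
grip_force: 30.0
```

Request:
step_arm:
  targets:
    - [0, 0, -0.3, 0, 0, 0, 0.3]
    - [0, 0, 0, 0, 0, 0, 1]
    - [0, 0, 0, 0, 0, 0, 1]
    - [0, 0, 0, 0, 0, 0, 1]
    - [0, 0, 0, 0, 0, 0, 1]

```text
time: 24.67
position: [0.4528, -0.2062, 0.1251]
tool_rot: [2.246, 2.195, 0.001]
ft_force: [1.1, 0.3, 0.6]
grip_width: 0.738
grip_force: 0.0
```

Request:
step_arm:
  targets:
    - [0, 0, 0, 0, 0, 0, 1]
    - [0, 0, 3, 0, 0, 0, 1]
    - [0, 0, 4, 0, 0, 0, 1]
    - [0, 0, 4, 0, 0, 0, 1]
    - [0, 0, 4, 0, 0, 0, 1]

```text
time: 25.08
position: [0.452, -0.2058, 0.2764]
tool_rot: [2.246, 2.196, -0.0]
ft_force: [1.0, -0.9, 0.3]
grip_width: 0.985
grip_force: 0.0
```

```bash
python3 look.py s3
```

```text
0.072 94 zmax 0.1681 x -0.0215 0.0257 y 0.08 [39. 36. 30.]
0.024 82 zmax 0.169 x -0.0202 0.0272 y 0.028 [122.  37.  29.]
-0.024 79 zmax 0.168 x -0.022 0.0245 y -0.0155 [40. 85. 85.]
```

Request:
step_arm:
  targets:
    - [-0.3, 2, 3, 0, 0, 1, 1]
    - [-0.3, 4, 0, 0, 0, 1, 1]
    - [-0.3, 4, 0, 0, 0, 1, 1]
    - [-0.3, 4, 0, 0, 0, 1, 1]
    - [-0.3, 4, 0, 0, 0, 1, 1]

```text
time: 25.55
position: [0.4371, -0.0243, 0.3047]
tool_rot: [2.148, 2.291, 0.001]
ft_force: [1.2, -0.4, 0.1]
grip_width: 1.003
grip_force: 0.0
```

Request:
step_arm:
  targets:
    - [-0.3, 4, 0, 0, 0, 1, 1]
    - [-0.3, 4, 0, 0, 0, 1, 1]
    - [-0.3, 4, 0, 0, 0, 1, 1]
    - [-0.3, 4, 0, 0, 0, 1, 1]
    - [-0.3, 4, 0, 0, 0, 1, 1]

```text
time: 25.97
position: [0.4219, 0.176, 0.3048]
tool_rot: [2.045, 2.383, 0.001]
ft_force: [1.1, -0.2, -0.2]
grip_width: 0.999
grip_force: 0.0
```

Request:
step_arm:
  targets:
    - [-0.3, 4, 0, 0, 0, 1, 1]
    - [-0.3, 4, 0, 0, 0, 1, 1]
    - [-0.3, 4, 0, 0, 0, 1, 1]
    - [-0.3, 4, 0, 0, 0, 0.5, 1]
    - [-0.3, 1.6, 0, 0, 0, 0, 1]

```text
time: 26.38
position: [0.4054, 0.3554, 0.3048]
tool_rot: [-1.964, -2.448, -0.005]
ft_force: [-0.7, -0.5, 0.1]
grip_width: 0.996
grip_force: 0.0
```

Request:
step_arm:
  targets:
    - [0, 0, -2, 0, 0, 0, 1]
    - [0, 0, -4, 0, 0, 0, 1]
    - [0, 0, -3, 0, 0, 0, 1]
    - [0, 0, -1, 0, 0, 0, 1]
    - [0, 0, 0, 0, 0, 0, 1]

```text
time: 26.8
position: [0.4062, 0.3486, 0.2022]
tool_rot: [-1.972, -2.444, 0.007]
ft_force: [0.4, -0.7, 0.0]
grip_width: 1.0
grip_force: 0.0
```

Blue is seated (168 mm). Yellow is the last pair.

Request:
step_arm:
  targets:
    - [0, 0, -2, 0, 0, 0, 1]
    - [0, 0, -3, 0, 0, 0, 1]
    - [0, 0, -2, 0, 0, 0, 1]
    - [0, 0, -1.2, 0, 0, 0, 1]
    - [0, 0, 0, 0, 0, 0, 1]

```text
time: 27.22
position: [0.4072, 0.3494, 0.1219]
tool_rot: [-1.973, -2.444, 0.002]
ft_force: [-0.7, 0.1, 1.3]
grip_width: 0.999
grip_force: 0.0
```

Request:
step_arm:
  targets:
    - [0, 0, 0, 0, 0, 0, 0.3]
    - [0, 0, 0, 0, 0, 0, 0.3]
    - [0, 0, 0, 0, 0, 0, 0.3]
    - [0, 0, 0, 0, 0, 0, 0.3]
    - [0, 0, 0, 0, 0, 0, 0.3]

```text
time: 27.63
position: [0.4078, 0.3504, 0.1235]
tool_rot: [1.973, 2.444, 0.002]
ft_force: [0.6, -0.5, -0.4]
grip_width: 0.709
grip_force: 0.0
```

Request:
step_arm:
  targets:
    - [0, 0, 0, 0, 0, 0, 0.3]
    - [0, 0, 0, 0, 0, 0, 0.3]
    - [0, 0, 0, 0, 0, 0, 0.3]
    - [0, 0, 0, 0, 0, 0, 0.3]
    - [0, 0, 0, 0, 0, 0, 0.3]

```text
time: 28.05
position: [0.4073, 0.35, 0.1227]
tool_rot: [1.973, 2.445, 0.0]
ft_force: [0.1, -0.0, 2.2]
grip_width: 0.518
grip_force: 30.0
```

Request:
step_arm:
  targets:
    - [0, 0, 3, 0, 0, 0, 0.3]
    - [0, 0, 4, 0, 0, 0, 0.3]
    - [0, 0, 4, 0, 0, 0, 0.3]
    - [0, 0, 4, 0, 0, 0, 0.3]
    - [0, 0, 4, 0, 0, 0, 0.3]

```text
time: 28.47
position: [0.4069, 0.3497, 0.3143]
tool_rot: [1.972, 2.444, -0.001]
ft_force: [0.5, 0.9, -0.7]
grip_width: 0.516
grip_force: 30.0
```

Request:
step_arm:
  targets:
    - [0.3, -2, 1.5, 0, 0, -1, 0.3]
    - [0.3, -4, 0, 0, 0, -1, 0.3]
    - [0.3, -4, 0, 0, 0, -1, 0.3]
    - [0.3, -4, 0, 0, 0, -1, 0.3]
    - [0.3, -4, 0, 0, 0, -1, 0.3]

```text
time: 28.88
position: [0.422, 0.1682, 0.3277]
tool_rot: [2.078, 2.354, 0.001]
ft_force: [1.8, 0.2, -1.4]
grip_width: 0.519
grip_force: 30.0
```

Request:
step_arm:
  targets:
    - [0.3, -4, 0, 0, 0, -1, 0.3]
    - [0.3, -4, 0, 0, 0, -1, 0.3]
    - [0.3, -4, 0, 0, 0, -1, 0.3]
    - [0.3, -4, 0, 0, 0, -1, 0.3]
    - [0.3, -4, 0, 0, 0, -1, 0.3]

```text
time: 29.3
position: [0.4369, -0.0319, 0.3275]
tool_rot: [2.179, 2.262, -0.001]
ft_force: [1.0, 0.1, -1.6]
grip_width: 0.517
grip_force: 30.0
```

Request:
step_arm:
  targets:
    - [0.3, -4, 0, 0, 0, -1, 0.3]
    - [0.3, -4, 0, 0, 0, -1, 0.3]
    - [0.3, -4, 0, 0, 0, -1, 0.3]
    - [0.3, -4, 0, 0, 0, -0.5, 0.3]
    - [0.1, -4, 0, 0, 0, 0, 0.3]

```text
time: 29.72
position: [0.4502, -0.2318, 0.3271]
tool_rot: [-2.247, -2.196, 0.0]
ft_force: [0.7, 1.0, -0.4]
grip_width: 0.515
grip_force: 30.0
```

Request:
step_arm:
  targets:
    - [0, -2.4, 0, 0, 0, 0, 0.3]
    - [0, 0, 0, 0, 0, 0, 0.3]
    - [0, 0, 0, 0, 0, 0, 0.3]
    - [0, 0, -2, 0, 0, 0, 0.3]
    - [0, 0, -2, 0, 0, 0, 0.3]

```text
time: 30.13
position: [0.4516, -0.2526, 0.2882]
tool_rot: [2.242, 2.197, 0.002]
ft_force: [0.3, -0.2, -0.8]
grip_width: 0.519
grip_force: 30.0
```

Request:
step_arm:
  targets:
    - [0, 0, 0, 0, 0, 0, 0.3]
    - [0, 0, 0, 0, 0, 0, 0.3]
    - [0, 0, 0, 0, 0, 0, 0.3]
    - [0, 0, 0, 0, 0, 0, 0.3]
    - [0, 0, 0, 0, 0, 0, 0.3]

```text
time: 30.55
position: [0.451, -0.254, 0.2889]
tool_rot: [2.245, 2.195, 0.001]
ft_force: [-0.4, -0.3, -0.5]
grip_width: 0.522
grip_force: 30.0
```

```bash
python3 oak.py w6
```

```text
[ 0.451  -0.254   0.2889] [2.245e+00 2.195e+00 1.000e-03] 0.5221019709472801
oak top 6579 ((452.29583740234375, -182.48947143554688), (199.01902770996094, 68.84310150146484), 88.38655853271484) 0.08302449968295678
slot [244, 27, 16, 5, 65] [ 0.4387 -0.0606 -0.0024] [ 0.4612 -0.0541  0.0017]
slot [245, 124, 17, 3, 25] [ 0.4382 -0.2068  0.0107] [ 0.4607 -0.2017  0.0421]
slot [246, 162, 18, 8, 132] [ 0.4382 -0.2609  0.0115] [ 0.4619 -0.2596  0.0649]
z 0.18 n 11 x mid 0.4525 y -0.2479..-0.2471
z 0.20 n 47 x mid 0.4524 y -0.2481..-0.2468
z 0.22 n 92 x mid 0.4523 y -0.2480..-0.2460
z 0.24 n 297 x mid 0.4516 y -0.2549..-0.2457
z 0.26 n 377 x mid 0.4523 y -0.2539..-0.2454
```

Request:
step_arm:
  targets:
    - [0, -0.3, -2, 0, 0, 0, 0.3]
    - [0, 0, -3, 0, 0, 0, 0.3]
    - [0, 0, -1, 0, 0, 0, 0.3]
    - [0, 0, -1, 0, 0, 0, 0.3]
    - [0, 0, -1, 0, 0, 0, 0.3]

```text
time: 31.02
position: [0.4508, -0.2571, 0.2077]
tool_rot: [2.246, 2.195, 0.0]
ft_force: [0.7, -0.2, -0.8]
grip_width: 0.52
grip_force: 30.0
```

Request:
step_arm:
  targets:
    - [0, 0, -1, 0, 0, 0, 0.3]
    - [0, 0, -1, 0, 0, 0, 0.3]
    - [0, 0, -1, 0, 0, 0, 0.3]
    - [0, 0, -1, 0, 0, 0, 0.3]
    - [0, 0, -1, 0, 0, 0, 0.3]

```text
time: 31.43
position: [0.4505, -0.2571, 0.1568]
tool_rot: [2.246, 2.196, 0.0]
ft_force: [0.1, 0.6, -0.7]
grip_width: 0.515
grip_force: 30.0
```

Request:
step_arm:
  targets:
    - [0, 0, -1, 0, 0, 0, 0.3]
    - [0, 0, -1, 0, 0, 0, 0.3]
    - [0, 0, -0.6, 0, 0, 0, 0.3]
    - [0, 0, -0.4, 0, 0, 0, 0.3]
    - [0, 0, 0, 0, 0, 0, 0.3]

```text
time: 31.85
position: [0.4498, -0.2568, 0.1266]
tool_rot: [-2.246, -2.195, 0.001]
ft_force: [-0.9, 0.6, -0.1]
grip_width: 0.518
grip_force: 30.0
```

Request:
step_arm:
  targets:
    - [0, 0, -0.2, 0, 0, 0, 0.3]
    - [0, 0, 0, 0, 0, 0, 1]
    - [0, 0, 0, 0, 0, 0, 1]
    - [0, 0, 0, 0, 0, 0, 1]
    - [0, 0, 0, 0, 0, 0, 1]

```text
time: 32.27
position: [0.4509, -0.2572, 0.1261]
tool_rot: [2.246, 2.195, 0.001]
ft_force: [0.4, 0.5, 0.3]
grip_width: 0.737
grip_force: 0.0
```

Request:
step_arm:
  targets:
    - [0, 0, 0, 0, 0, 0, 1]
    - [0, 0, 3, 0, 0, 0, 1]
    - [0, 0, 4, 0, 0, 0, 1]
    - [0, 0, 4, 0, 0, 0, 1]
    - [0, 0, 4, 0, 0, 0, 1]

```text
time: 32.68
position: [0.4501, -0.2567, 0.2774]
tool_rot: [2.246, 2.196, 0.0]
ft_force: [1.6, -0.2, -0.0]
grip_width: 0.992
grip_force: 0.0
```

Request:
step_arm:
  targets:
    - [0, 0, 2, 0, 0, 0, 1]
    - [0, 0, 0, 0, 0, 0, 1]
    - [0, 0, 0, 0, 0, 0, 1]
    - [0, 0, 0, 0, 0, 0, 1]
    - [0, 0, 0, 0, 0, 0, 1]

```text
time: 33.1
position: [0.4495, -0.2567, 0.2938]
tool_rot: [-2.245, -2.194, 0.001]
ft_force: [-0.2, -0.4, -1.0]
grip_width: 0.999
grip_force: 0.0
```

```bash
python3 look.py s4
```

```text
0.072 92 zmax 0.1677 x -0.0213 0.0249 y 0.0793 [39. 37. 30.]
0.024 83 zmax 0.1666 x -0.0207 0.0271 y 0.0279 [122.  37.  29.]
-0.024 80 zmax 0.1671 x -0.0216 0.0264 y -0.0156 [39. 84. 85.]
-0.072 74 zmax 0.1675 x -0.0213 0.0265 y -0.0645 [130. 106.  27.]
```

View pics/s4.png

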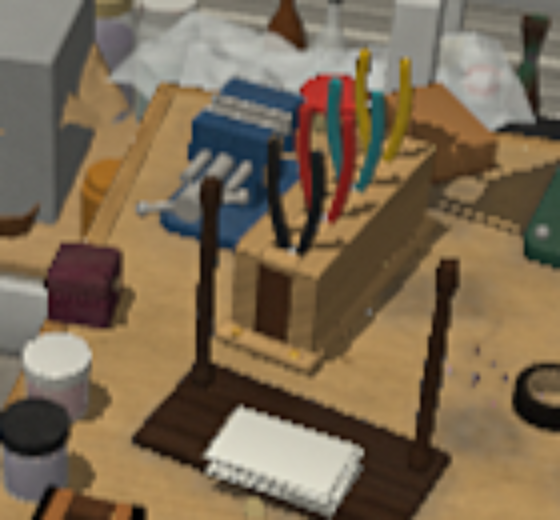

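The side crop shows all four pairs seated upright in the oak rack. From the left end they are black (290,195), red (330,150), teal (355,130) and yellow (385,100). The jars stand untouched at (55,370) and (35,450), and the gripper is clear.

```bash
python3 -c "from bench import ctrl; print(ctrl.close_job())"
```

```text
the job is handed in; nothing more can be done
None
```

I moved all four pliers into the oak rack in reverse order (black, red, teal-blue, yellow from the left), fully seated with the jars untouched, and handed the job in at about 33 s; the hand-in call gave no verdict.

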